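# Third hand at the tacking jig

### The job

Take the steel post from its inclined rest and stand it upright in the jig's slot cup, foot on the cup's floor and still clear of the copper contact; then slide it against the sprung contact until the contact's pointer is between the two pairs of marks, well short of its end stop. Finish while still gripping the post and holding it there, upright and steady, so that a colleague can tack-weld it: do not let go. Leave everything else on the table where it is.

Things in the scene. Friction and masses are not known exactly. Their poses are not given: they have to be found in the camera images.
- post_center (a point): Centre of the steel post: a plain round tube, 16 mm diameter, 190 mm long, about 0.16 kg, both ends alike. Its z axis runs along the post, towards the end that is uppermost at the start; the ends lie 95 mm either side of this point. At the start the post leans in the rest's trough, 40 degrees off vertical; the lower 85 mm of its length lie in the trough, the upper 105 mm are free to be gripped.
- rest: Fixed dark steel rest: foot plate 130 x 60 x 6 mm and an inclined trough; origin at the underside centre of the foot plate. The post leans towards the rest's +x (away from the robot); its lower end is at (-50, 0, 22) mm, its upper end at (72, 0, 168) mm in the rest's frame. The trough is 29 mm wide over its sides.
- jig: Fixed aluminium tacking jig, base plate 100 (x) x 150 (y) x 10 mm, reaching from y = -50 to y = +100 mm of the origin, which lies on the underside. On it an open-topped slot cup: inside 22 mm wide in x (-11 to +11), 74 mm long in y (-40 to +34), 36 mm deep, walls 6 mm thick, floor 10 mm and rim 46 mm above the underside. At its +y end a dark steel housing (44 mm wide in x, y = 50 to 94 mm, top at 80 mm) carries the sprung copper contact, which stands over the cup.
- cup_floor (a point): On the cup's floor, on its centre line in x, 20 mm in the jig's -y direction from the face of the contact at rest: the middle of the free part of the cup, where the foot of the post fits clear of the contact. Axes as the jig's.
- contact_face (a point): On the face of the copper contact pad, centre. The pad is 30 mm wide and 28 mm high (52 to 80 mm above the jig's underside) and its flat upright face looks to the jig's -y. It moves with the pad; at rest it is at (0, 0, 66) mm in the jig's frame.
- contact (a joint): How far the copper contact is pushed in, in m, towards the jig's +y: 0 at rest, 0.030 at its end stop. Spring of 450 N/m (0.45 N per mm) with no preload and little friction. The pointer is midway between the two pairs of marks at 0.013, level with the first pair at 0.006 and with the second at 0.020.
- pointer (a point): Tip of the pointer, an upright pin 4 mm thick on a tongue fixed to the contact, that travels over the housing's top, 97 mm above the jig's underside, 64 mm in +y behind the contact's face. Two pairs of thin upright steel pins, 3 mm thick and 14 mm apart in y, stand on the housing either side of its path and mark the band.
- pen: Bystander: red scribing pen with a black end, 150 mm long, 11 mm thick, lying; origin under its middle
- jar: Bystander: clear lidded jar, 38 mm diameter, 55 mm tall; origin under its middle
- offcut: Bystander: square steel bar offcut, 80 x 20 x 20 mm, lying; origin under its middle
- brush: Bystander: hand brush lying nearer the robot; origin under its middle
- driver: Bystander: screwdriver with black handle lying nearer the robot; origin under its middle
- mug: Bystander: white mug, 80 mm diameter, 90 mm tall, beyond the work; origin under its middle
- flange: Bystander: steel ring, 70 mm diameter, 12 mm high, lying beyond the work; origin under its middle
Mind the look-alikes: they are no part of the job. There is more than one size of the part that bears post_center; the job needs the largest.

How it is judged:
On the way, in this order (a step that is already met when the one before it is completed fails the run):
1. the post stands upright on the cup's floor, the contact not yet pushed in (angle between the z axis of post and the z axis of jig, either way round below 0.15 rad and z of post_center in the frame of jig between 0.098 and 0.112 m and x of post_center in the frame of jig between -0.016 and 0.016 m and y of post_center in the frame of jig between -0.05 and 0.04 m and value of joint contact below 0.004 m), for 0.1 s.
2. the gripped post presses the contact with the pointer in the band (angle between the z axis of post and the z axis of jig, either way round below 0.15 rad and z of post_center in the frame of jig between 0.098 and 0.112 m and x of post_center in the frame of jig between -0.016 and 0.016 m and y of post_center in the frame of jig between -0.05 and 0.04 m and value of joint contact between 0.007 and 0.019 m and contact force between post and contact between 2.5 and 11 N and contact force between the fingers and post above 1 N), for 0.5 s.
At the end, for the whole second after the job is handed in: The gripped post stands in the slot cup, upright within 0.15 rad, its foot on the floor (centre 98 to 112 mm above the jig's underside), and presses the copper contact in by 7 to 19 mm (about 3.2 to 8.6 N; force rule 2.5 to 11 N), at rest (all of step 2 and linear speed of post below 0.01 m/s and velocity of joint contact between -0.005 and 0.005 m/s); the arm keeps its last pose, push and grip.
It fails at once if the contact is driven to its end stop (value of joint contact above 0.0285 m).
It fails at once if a bystander is disturbed by more than 40 mm (distance of any of pen, jar, offcut, brush, driver, mug, flange from where it was at the start of the episode above 0.04 m).
It also fails if it takes over 42 s, if anything falls off the work surface, if the arm or the gripper's body presses on something with over 40 N, if the wrist force passes 120 N, or if a joint passes its speed limit or range.

### The arm

A 6-joint arm with a two-finger parallel gripper is mounted at the origin on the work surface. World frame = base frame: x ahead of the robot, y to its left, z up, the work surface at z = 0. Lengths are in m, angles in rad, forces in N, time in s.
With the tool pointing down it reaches from about 0.275 to 0.725 m from the base axis. Payload 15.9 kg.
Tool frame: the origin (TCP) lies midway between the tips of the shut fingers; the grasp point (between the pads) lies 19 mm behind it; z points along the fingers, y is the line along which they close (so a half turn about z gives the same grasp; the last joint's range is limited). The gripper opens to 85 mm and grips with 20 to 120 N. Pads are 22 mm wide; open, the fingers measure 114 mm over their backs; the gripper's body (76 mm by 85 mm) begins 54 mm behind the grasp point. The pads swing forward as they close: fully open they stand 13 mm farther back than shut.
Start: joints at [1.34, 0.213, -0.034, 1.323, 0, 1.571], TCP at [0.114, 0.487, 0.205] pointing down, gripper open.
Joint ranges: [-2.98, 2.98], [-0.74, 1.72], [-1.14, 1.35], [-2.1, 2.04], [-1.57, 1.44], [-3.14, 3.14]. Speed limits (rad/s): [1.89, 1.89, 2.39, 2.57, 3.14, 3.14].

### API

Orientations are given as a 3x3 rotation matrix whose columns are the frame's x, y, z axes.
In Python, from station import robot gives the robot as it stands. The module is installed in compiled form; this text tells all that it offers.
- The arm moves only by the shell command python3 -m crank 'ROWS' [FORCE]. ROWS is JSON, a list of rows, each an object with "translation": the shift along the tool's x, y, z in m, a list of three; "rotation": the turn, a rotation vector about the tool's x, y, z in rad, a list of three; "claw": the opening, from -1 (shut) to 1 (fully open). A call has 1 to 10 rows; each row shifts and turns the commanded pose from where the row before left it, along the tool's axes as they then stand; what a row does not reach is not made up. A row lasts 1/12 s, in which the tool goes at most 41.7 mm and 7.16 degrees, less where a joint would pass 70% of its speed; a pose out of reach is approached as far as the arm can. A call is refused whole if a number of a shift passes 0.0417 or a number of a turn 0.125, either way. A call with a gripper value outside its range is refused whole. The fingers move at their own pace and stop on an object; FORCE is the grip in N (left out, the last holds). Time passes only in rows, so rows that do not move let the fingers close. It gives the time, the measured TCP pose, the force, the opening and the grip force at its end, in the units of the state.
- robot.get_obs(): the state, without advancing time (a new reading comes with each control period).
- robot.read_camera(name): name is "side" or "top" or "wrist"; returns the picture (400x640x3 uint8, red, green, blue); there is no depth.
- robot.camera_params(name): a dict with "intrinsics" (3x3 intrinsics, pixels), "k1" (the pictures are not rectified: a ray, as slopes to the right and down, at radius r is drawn at 1 + k1 r^2 times it, then the intrinsics apply), "xyz" and "rotation" of the camera in the world; the wrist camera has in their place "T_tool_cam" (4x4, takes a point from camera to tool coordinates, whose origin is the TCP and whose axes are the flange's). Camera axes: x right, y down, z forward; pixel columns grow to the right and rows downward; lengths in m; the calibration is good to about 2 mm. A picture is of the moment at which its call begins: read the wrist's pose just before it. camera_params takes no time and is no camera call.
- robot.job_done(): hands the job in; it is judged then, once.
The state is a dict: "time_s": time; "q": joint angles; "dq": joint speeds; "joint_efforts": joint torques, N m; "position": TCP position; "tcp_rot": TCP orientation; "wrist_force": force on the tool from outside, world axes, zero at the start; "ft_torque": the same for the moment, N m; "opening": finger opening in m; "grasp_force": force on a finger pad.
Only numpy, scipy, OpenCV 4.12 (cv2) and the standard library are available. Lean on these libraries where they do the work, as an engineer would, in place of code of your own. Each camera call takes 0.05 s, during which the arm holds its last target. There are 200 camera calls.

## Working session

There is one attempt and no reset: what is moved stays moved. The work goes in short steps, Python scripts to look and compute and a shell command to move; the robot and the scene stay as the last step left them, time stands still between calls to the robot, and variables do not carry over. Pictures are saved under pics/ and viewed, at most 10 in all, crops included, and the job is handed in when it is done.

```bash
mkdir -p pics; cat > h.py <<'E'
import numpy as np,cv2
from station import robot
def cam(n):
    p=robot.camera_params(n)
    if n=="wrist":
        o=robot.get_obs();T=np.array(p["T_tool_cam"]);R=np.array(o["tcp_rot"])
        return p,R@T[:3,:3],R@T[:3,3]+np.array(o["position"])
    return p,np.array(p["rotation"]),np.array(p["xyz"])
def ray(c,uv):
    p,R,t=c;K=np.array(p["intrinsics"]);k=p["k1"]
    m=(np.array(uv,float)-K[:2,2])/[K[0,0],K[1,1]]
    s=m.copy()
    for _ in range(20): s=m/(1+k*(s@s))
    d=R@np.array([*s,1]);return t,d/np.linalg.norm(d)
def proj(c,X):
    p,R,t=c;K=np.array(p["intrinsics"]);x=R.T@(np.array(X)-t);s=x[:2]/x[2];s=s*(1+p["k1"]*(s@s))
    return s*[K[0,0],K[1,1]]+K[:2,2]
def tri(rs):
    A=np.zeros((3,3));b=np.zeros(3)
    for t,d in rs: P=np.eye(3)-np.outer(d,d);A+=P;b+=P@t
    X=np.linalg.solve(A,b);return X,[np.linalg.norm(np.cross(X-t,d)) for t,d in rs]
def atz(r,z): t,d=r;return t+d*(z-t[2])/d[2]
def save(n,f,crop=None,s=1):
    c=cam(n);im=robot.read_camera(n)[...,::-1]
    cv2.imwrite("pics/raw_"+f,im)
    if crop: u0,v0,u1,v1=crop;im=im[v0:v1,u0:u1]
    cv2.imwrite("pics/"+f,cv2.resize(im,None,fx=s,fy=s,interpolation=cv2.INTER_CUBIC));return c
E
python3 -c "
from h import *
for n in ('top','side','wrist'):
    c=save(n,n+'0.png');print(n,c[0],c[2])
print(robot.get_obs())"
```

```text
top {'intrinsics': array([[462.17395336,   0.        , 324.28280075],
       [  0.        , 462.17395336, 207.46936218],
       [  0.        ,   0.        ,   1.        ]]), 'k1': 0.02667574432218117, 'xyz': array([0.42964805, 0.01275306, 1.14425082]), 'rotation': array([[-0.02799088, -0.99199748,  0.12311581],
       [-0.99958471,  0.02862111,  0.00335302],
       [-0.00684989, -0.12297083, -0.99238665]])} [0.42964805 0.01275306 1.14425082]
side {'intrinsics': array([[390.56783326,   0.        , 316.50062163],
       [  0.        , 390.56783326, 202.15956356],
       [  0.        ,   0.        ,   1.        ]]), 'k1': -0.09072627248452562, 'xyz': array([0.37229064, 0.6097381 , 0.77559502]), 'rotation': array([[-0.95193447, -0.23358684,  0.19813619],
       [-0.30612573,  0.70360509, -0.64126976],
       [ 0.01038255, -0.67110138, -0.74129289]])} [0.37229064 0.6097381  0.77559502]
wrist {'intrinsics': array([[326.00711426,   0.        , 317.17267553],
       [  0.        , 326.00711426, 200.8499891 ],
       [  0.        ,   0.        ,   1.        ]]), 'k1': 0.008562936243250545, 'T
[... 512 characters left out ...]
.57080308e+00]), 'dq': array([ 1.18475142e-04, -7.26109353e-04,  1.07047709e-03, -8.08218715e-04,
       -4.01360700e-04, -4.54455932e-05]), 'joint_efforts': array([ 6.05378045e-04, -6.86410046e+01,  4.87248945e+01,  1.30114850e-02,
       -3.94318033e-05,  2.41614617e-05]), 'position': array([0.11431508, 0.48646557, 0.20414338]), 'tcp_rot': array([[-9.73480410e-01,  2.28770306e-01, -1.95236362e-04],
       [ 2.28770389e-01,  9.73480078e-01, -8.04656786e-04],
       [ 5.97712943e-06, -8.27981917e-04, -9.99999657e-01]]), 'wrist_force': array([-0.27150831,  0.26857888,  0.62382865]), 'ft_torque': array([-0.01714791, -0.00110985,  0.01045847]), 'grasp_force': 0.0, 'opening': 0.0853451520443836}
```

View pics/top0.png

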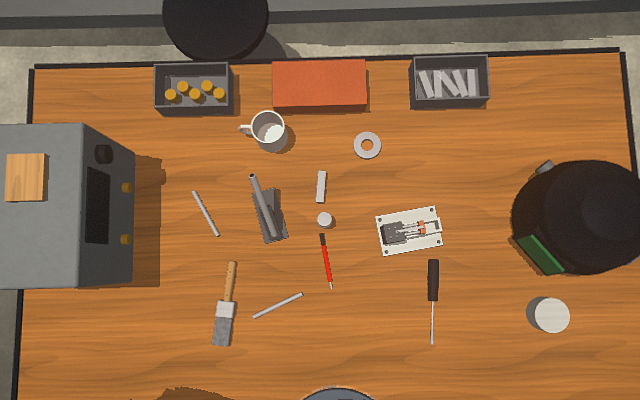

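View pics/side0.png

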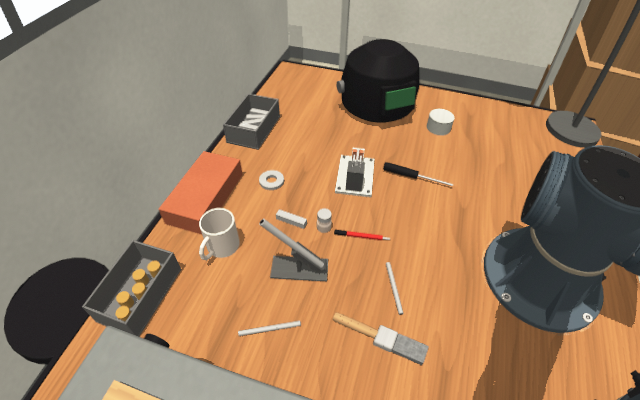

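The post candidates in the top view are the leaning tube at (262,205), the thin rod at (205,213) and the thin rod at (278,305). The leaning tube in the dark rest matches the description. The jig is at about (410,230) in the top view and (355,175) in the side view, with the housing at about (393,233). I'll check both in close crops.

```bash
python3 -c "
import cv2,numpy as np
t=cv2.imread('pics/raw_top0.png');s=cv2.imread('pics/raw_side0.png')
z=lambda i,u,v,w,h,k:cv2.resize(i[v:v+h,u:u+w],None,fx=k,fy=k,interpolation=cv2.INTER_CUBIC)
a=np.hstack([z(t,230,165,70,85,6)[:480],z(t,370,200,80,60,5)[:300].copy() if 0 else cv2.copyMakeBorder(z(t,370,200,76,60,5),0,210,0,0,0)])
cv2.imwrite('pics/c1.png',a)
b=np.hstack([z(s,250,205,90,90,5),cv2.copyMakeBorder(z(s,325,140,58,65,6),0,60,0,0,0)])
cv2.imwrite('pics/c2.png',b);print(a.shape,b.shape)"
```

```text
Traceback (most recent call last):
ValueError: all the input array dimensions except for the concatenation axis must match exactly, but along dimension 0, the array at index 0 has size 480 and the array at index 1 has size 510
```

```bash
python3 -c "
import cv2,numpy as np
t=cv2.imread('pics/raw_top0.png');s=cv2.imread('pics/raw_side0.png')
z=lambda i,u,v,w,h:cv2.resize(i[v:v+h,u:u+w],None,fx=5,fy=5,interpolation=cv2.INTER_CUBIC)
cv2.imwrite('pics/c1.png',np.hstack([z(t,235,165,70,85),z(t,370,185,80,85)]))
cv2.imwrite('pics/c2.png',np.hstack([z(s,250,205,90,85),z(s,325,130,60,85)]))"
```

```text
(no output)
```

View pics/c1.png

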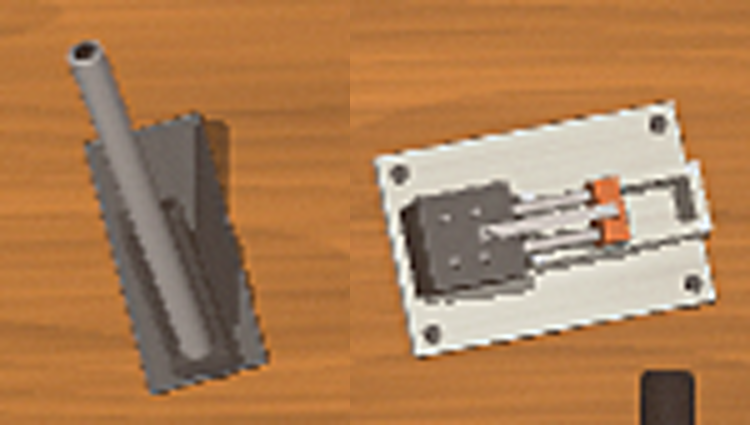

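View pics/c2.png

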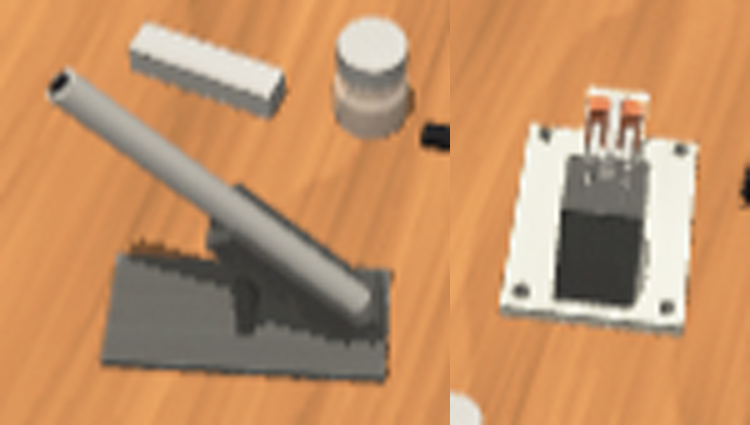

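The crops show the chosen tube is leaning in the rest. Its upper end is at top (252.2,175.6) and side (262.4,222), and its lower end is at top (274,235) and side (322,265). The jig plate's corners are visible in both views. The contact is on the jig's -y side of the housing, so jig +y points roughly along world +y.

```bash
python3 -c "
from h import *
T=cam('top');S=cam('side')
def m(n,a,b):
    X,e=tri([ray(T,a),ray(S,b)]);print(n,X.round(4),np.round(e,4));return X
u=m('up',(252.2,175.6),(262.4,222));l=m('low',(274.4,235),(322.4,264.5))
print(np.linalg.norm(u-l),np.degrees(np.arccos((u-l)[2]/np.linalg.norm(u-l))))
tc=[(375,216.4),(434.4,205.2),(443,245),(383.2,256.2)]
P=np.array([atz(ray(T,p),.01) for p in tc]);print(P.round(4))
sc=[(335.4,191),(341,154.6),(374.4,159.2),(371.8,194.5)]
Q=np.array([atz(ray(S,p),.01) for p in sc]);print(Q.round(4))
for a,b in zip(tc,sc): m('c',a,b)
# jig coords of corners: (50,100),(50,-50),(-50,-50),(-50,100)
J=np.array([[.05,.1],[.05,-.05],[-.05,-.05],[-.05,.1]])
for A in (P,Q,(P+Q)/2):
    A=A[:,:2];a=A-A.mean(0);j=J-J.mean(0)
    th=np.arctan2((j[:,0]*a[:,1]-j[:,1]*a[:,0]).sum(),(j*a).sum());R=np.array([[np.cos(th),-np.sin(th)],[np.sin(th),np.cos(th)]])
    o=A.mean(0)-R@J.mean(0);print('yaw',th,'o',o,'cupfloor',o+R@[0,-.02],np.abs(A-(o+J@R.T)).max())
"
```

```text
up [0.6231 0.1687 0.1669] [0.0013 0.0013]
low [0.5031 0.1389 0.0262] [0.0016 0.0016]
0.18722806831010036 41.32154392778081
[[ 0.5446 -0.1077  0.01  ]
 [ 0.5682 -0.2551  0.01  ]
 [ 0.4698 -0.2703  0.01  ]
 [ 0.4466 -0.1236  0.01  ]]
[[ 0.5407 -0.1077  0.01  ]
 [ 0.5662 -0.2576  0.01  ]
 [ 0.467  -0.2694  0.01  ]
 [ 0.4436 -0.1262  0.01  ]]
c [ 0.5427 -0.108   0.0095] [0.0019 0.0019]
c [ 0.5667 -0.2546  0.0126] [0.0012 0.0012]
c [ 0.4685 -0.2708  0.0087] [0.0013 0.0013]
c [ 0.445  -0.1234  0.0128] [0.0016 0.0016]
yaw 0.1575340140555323 o [ 0.5112086  -0.21387751] cupfloor [ 0.51434627 -0.23362986] 0.0007831637880164055
yaw 0.16151049819935442 o [ 0.50838637 -0.21490093] cupfloor [ 0.51160256 -0.23464064] 0.0028966248807248407
yaw 0.15952037170864103 o [ 0.50979745 -0.21438928] cupfloor [ 0.51297434 -0.23413535] 0.0018399858172825079
```

```bash
R='{"translation":[0,0,0],"rotation":[0,0,-0.1185],"claw":1}'; true
python3 -m crank '[{"translation":[0,0,0],"rotation":[0,0,-0.1185],"claw":1},{"translation":[0,0,0],"rotation":[0,0,-0.1185],"claw":1},{"translation":[0,0,0],"rotation":[0,0,-0.1185],"claw":1},{"translation":[0,0,0],"rotation":[0,0,-0.1185],"claw":1},{"translation":[-0.027,-0.0308,0],"rotation":[0,0,0],"claw":1},{"translation":[-0.027,-0.0308,0],"rotation":[0,0,0],"claw":1},{"translation":[-0.027,-0.0308,0],"rotation":[0,0,0],"claw":1},{"translation":[-0.027,-0.0308,0],"rotation":[0,0,0],"claw":1},{"translation":[-0.027,-0.0308,0],"rotation":[0,0,0],"claw":1},{"translation":[-0.027,-0.0308,0],"rotation":[0,0,0],"claw":1}]'
python3 -m crank '[{"translation":[-0.027,-0.0308,0],"rotation":[0,0,0],"claw":1},{"translation":[-0.027,-0.0308,0],"rotation":[0,0,0],"claw":1},{"translation":[-0.027,-0.0308,0],"rotation":[0,0,0],"claw":1},{"translation":[-0.027,-0.0308,0],"rotation":[0,0,0],"claw":1},{"translation":[-0.027,-0.0308,0],"rotation":[0,0,0],"claw":1},{"translation":[-0.027,-0.0308,0],"rotation":[0,0,0],"claw":1},{"translation":[-0.027,-0.0308,0],"rotation":[0,0,0],"claw":1},{"translation":[-0.027,-0.0308,0],"rotation":[0,0,0],"claw":1},{"translation":[0,0,0],"rotation":[0,0,0],"claw":1},{"translation":[0,0,0],"rotation":[0,0,0],"claw":1}]'
python3 -c "
from h import *
c=save('wrist','w1.png');print(c[1],c[2]);print(robot.get_obs()['q'])
u=np.array([.6231,.1687,.167]);d=np.array([.624,.1547,.766])
for s in (0,.06,.105,.19): print(s,proj(c,u-s*d))"
```

```text
time_s: 0.98
position: [0.3173, 0.3449, 0.2045]
tcp_rot: [[-0.971, -0.241, -0.0], [-0.241, 0.971, 0.0], [0.0, 0.0, -1.0]]
wrist_force: [0.8, 1.4, 0.0]
opening: 0.0853
grasp_force: 0.0
time_s: 1.82
position: [0.586, 0.1577, 0.2033]
tcp_rot: [[-0.971, -0.238, -0.002], [-0.238, 0.971, -0.0], [0.002, -0.0, -1.0]]
wrist_force: [-0.5, 0.7, 0.3]
opening: 0.085
grasp_force: 0.0
[[-2.37829785e-01  9.28891607e-01  2.83896771e-01]
 [ 9.71306816e-01  2.27369224e-01  6.97589038e-02]
 [ 2.49071711e-04  2.92341614e-01 -9.56313923e-01]] [0.51342208 0.13951957 0.37184883]
[2.64889461e-01 4.43012653e-01 2.84127566e-01 1.41316680e+00
 1.85650027e-04 2.29936885e-02]
0 [320.3154539 270.0819176]
0.06 [319.76915132 198.73716296]
0.105 [319.44236659 155.92621384]
0.19 [318.95729498  92.19194528]
```

View pics/w1.png

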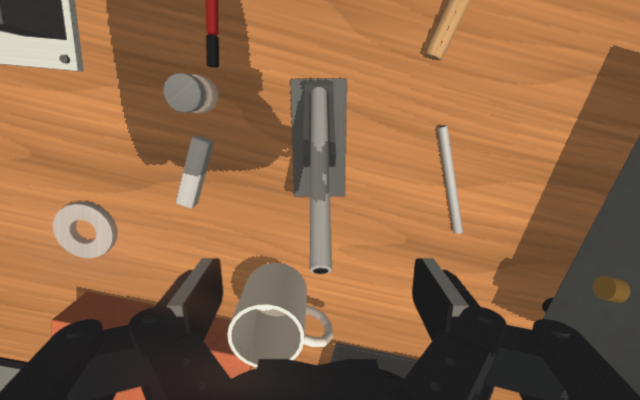

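The wrist view shows the tube running from (318,90) to its upper end at (320,270), centred between the fingers and matching the prediction. The mug at (265,330) is below and beyond. I'll descend and grip.

```bash

python3 -m crank '[{"translation":[0,0.001,0.025],"rotation":[0,0,0],"claw":1},{"translation":[0,0,0.025],"rotation":[0,0,0],"claw":1},{"translation":[0,0,0.025],"rotation":[0,0,0],"claw":1},{"translation":[0,0,0.016],"rotation":[0,0,0],"claw":1},{"translation":[0,0,0.010],"rotation":[0,0,0],"claw":1},{"translation":[0,0,0],"rotation":[0,0,0],"claw":1}]' 60
python3 -m crank '[{"translation":[0,0,0],"rotation":[0,0,0],"claw":-1},{"translation":[0,0,0],"rotation":[0,0,0],"claw":-1},{"translation":[0,0,0],"rotation":[0,0,0],"claw":-1},{"translation":[0,0,0],"rotation":[0,0,0],"claw":-1},{"translation":[0,0,0],"rotation":[0,0,0],"claw":-1},{"translation":[0,0,0],"rotation":[0,0,0],"claw":-1},{"translation":[0,0,0],"rotation":[0,0,0],"claw":-1},{"translation":[0,0,0],"rotation":[0,0,0],"claw":-1},{"translation":[0,0,0],"rotation":[0,0,0],"claw":-1},{"translation":[0,0,0],"rotation":[0,0,0],"claw":-1}]'
```

```text
time_s: 2.37
position: [0.583, 0.1608, 0.102]
tcp_rot: [[-0.97, -0.242, -0.003], [-0.242, 0.97, -0.001], [0.003, 0.0, -1.0]]
wrist_force: [0.0, 0.3, 0.1]
opening: 0.0852
grasp_force: 0.0
time_s: 3.2
position: [0.5853, 0.1603, 0.104]
tcp_rot: [[-0.971, -0.241, 0.001], [-0.241, 0.971, 0.0], [-0.001, 0.0, -1.0]]
wrist_force: [0.9, -0.6, 5.8]
opening: 0.0104
grasp_force: 58.6
```

```bash

python3 -m crank '[{"translation":[0,0,-0.01],"rotation":[0,0,0],"claw":-1},{"translation":[0,0,-0.02],"rotation":[0,0,0],"claw":-1},{"translation":[0,0,-0.03],"rotation":[0,0,0],"claw":-1},{"translation":[0,0,-0.03],"rotation":[0,0,0],"claw":-1},{"translation":[0,0,-0.02],"rotation":[0,0,0],"claw":-1},{"translation":[0,0,0],"rotation":[0,0,0],"claw":-1}]' 80
python3 - <<'E'
from h import *
import cv2
save('wrist','w2.png');save('side','s2.png')
a=cv2.imread('pics/raw_w2.png')[40:360,200:440];b=cv2.imread('pics/raw_s2.png')[150:310,190:360]
b=cv2.resize(b,(340,320));cv2.imwrite('pics/c3.png',np.hstack([a,b]))
E
```

```text
time_s: 3.7
position: [0.5862, 0.1606, 0.2183]
tcp_rot: [[-0.971, -0.241, 0.005], [-0.241, 0.971, 0.002], [-0.006, 0.0, -1.0]]
wrist_force: [0.6, -0.7, -0.9]
opening: 0.0089
grasp_force: 78.4
```

View pics/c3.png

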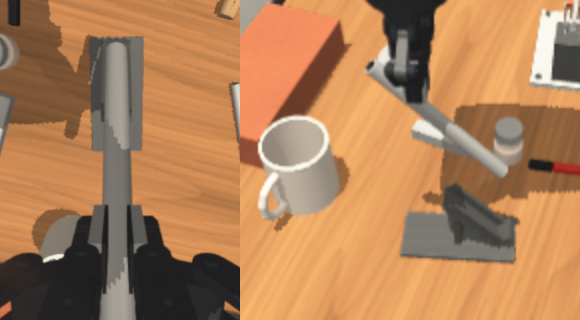

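The post is held: its foot shows at wrist (317,86) and side (440,235), and its top at side (378,184). I'll work out how it sits in the hand and plan the transfer.

```bash
python3 - <<'E'
from h import *
from scipy.spatial.transform import Rotation as Ro
o=robot.get_obs();p=np.array(o['position']);R=np.array(o['tcp_rot'])
f,e=tri([ray(cam('wrist'),(317,86)),ray(cam('side'),(440,235))]);print('foot',f,e)
ft=R.T@(f-p);print('foot tool',ft)
g=np.array([0,0,-.019]);d=g-ft;print('len',np.linalg.norm(d),'tilt',np.arctan2(-d[0],-d[2]),d[1]/np.linalg.norm(d))
top=f+.19*R@d/np.linalg.norm(d);print('top px',proj(cam('side'),top))
az=-.428;yaw=np.array([[np.cos(az+np.pi),np.sin(az),0],[np.sin(az+np.pi),-np.cos(az)*-1,0],[0,0,-1]])
R1=Ro.from_euler('z',az-.243).as_matrix()@R; R1=np.c_[[-np.cos(az),-np.sin(az),0],[-np.sin(az),np.cos(az),0],[0,0,-1]]
for tilt in (np.arctan2(-d[0],-d[2]),.698):
    R2=R1@Ro.from_rotvec([0,-tilt,0]).as_matrix()
    for zz in (.012,.08):
        t=np.array([.513,-.234,zz])
        print(tilt,'tcp for foot at',zz,t-R2@ft, 'axis',R2@d/np.linalg.norm(d))
E
```

```text
foot [0.39920168 0.1559177  0.25852125] [np.float64(0.10921723868019478), np.float64(0.10921723868019476)]
foot tool [ 0.18141811  0.04050624 -0.04469307]
len 0.18765238713086893 tilt 1.7114842096571934 -0.21585786729333678
top px [277.74772158 201.05541019]
1.7114842096571934 tcp for foot at 0.012 [ 0.51330317 -0.27866056  0.1978927 ] axis [-0.08959225 -0.19638699  0.9764248 ]
1.7114842096571934 tcp for foot at 0.08 [ 0.51330317 -0.27866056  0.2658927 ] axis [-0.08959225 -0.19638699  0.9764248 ]
0.698 tcp for foot at 0.012 [ 0.648773   -0.34046225  0.09435435] axis [ 0.66433162 -0.54032899  0.51643787]
0.698 tcp for foot at 0.08 [ 0.648773   -0.34046225  0.16235435] axis [ 0.66433162 -0.54032899  0.51643787]
```

The side panel starts at crop column 240, so the foot is at side (320,235) and the top at (258,184). Redoing the calculation.

```bash
cat > plan.py <<'E'
from h import *
from scipy.spatial.transform import Rotation as Ro
o=robot.get_obs();p=np.array(o['position']);R=np.array(o['tcp_rot'])
f,e=tri([ray(cam('wrist'),(317,86)),ray(cam('side'),(320,235))]);print('foot',f,e)
ft=R.T@(f-p);print('foot tool',ft)
g=np.array([0,0,-.019]);d=g-ft;tl=np.arctan2(-d[0],-d[2]);print('len',np.linalg.norm(d),'tilt',np.arctan2(d[0],d[2]),d[1])
top=f+.19*R@d/np.linalg.norm(d);print('top px',proj(cam('side'),top))
az=-.428
R1=np.c_[[-np.cos(az),-np.sin(az),0],[-np.sin(az),np.cos(az),0],[0,0,-1]]
for tilt in (.66,.698,.72):
    R2=R1@Ro.from_rotvec([0,-tilt,0]).as_matrix()
    print(tilt,'tcp for foot at .08',np.array([.513,-.234,.08])-R2@ft, 'axis',R2@d/np.linalg.norm(d))
E
python3 plan.py
```

```text
foot [0.50559892 0.14039065 0.13686374] [np.float64(0.0029684477899722317), np.float64(0.00296844778997223)]
foot tool [ 0.08199861 -0.00018971  0.07705099]
len 0.12629173180691922 tilt -2.434955161700807 0.00018970720799046364
top px [254.38768238 181.72351397]
0.66 tcp for foot at .08 [ 0.52903387 -0.24110618  0.19114442] axis [ 0.04303872 -0.01798331  0.99891154]
0.698 tcp for foot at .08 [ 0.52518075 -0.23934838  0.19173043] axis [ 0.00848173 -0.00221832  0.99996157]
0.72 tcp for foot at .08 [ 0.52294166 -0.2383269   0.19199601] axis [-0.01153334  0.0069126   0.99990959]
```

```bash

python3 -m crank '[{"translation":[0,0,0],"rotation":[0,0,0.112],"claw":-1},{"translation":[0,0,0],"rotation":[0,0,0.112],"claw":-1},{"translation":[0,0,0],"rotation":[0,0,0.112],"claw":-1},{"translation":[0,0,0],"rotation":[0,0,0.112],"claw":-1},{"translation":[0,0,0],"rotation":[0,0,0.112],"claw":-1},{"translation":[0,0,0],"rotation":[0,0,0.112],"claw":-1}]'
python3 -m crank '[{"translation":[-0.011,-0.0389,0],"rotation":[0,0,0],"claw":-1},{"translation":[-0.011,-0.0389,0],"rotation":[0,0,0],"claw":-1},{"translation":[-0.011,-0.0389,0],"rotation":[0,0,0],"claw":-1},{"translation":[-0.011,-0.0389,0],"rotation":[0,0,0],"claw":-1},{"translation":[-0.011,-0.0389,0],"rotation":[0,0,0],"claw":-1},{"translation":[-0.011,-0.0389,0],"rotation":[0,0,0],"claw":-1},{"translation":[-0.011,-0.0389,0],"rotation":[0,0,0],"claw":-1},{"translation":[-0.011,-0.0389,0],"rotation":[0,0,0],"claw":-1},{"translation":[-0.011,-0.0389,0],"rotation":[0,0,0],"claw":-1},{"translation":[-0.011,-0.0389,0],"rotation":[0,0,0],"claw":-1}]'
python3 -m crank '[{"translation":[0,0,0],"rotation":[0,-0.1175,0],"claw":-1},{"translation":[0,0,0],"rotation":[0,-0.1175,0],"claw":-1},{"translation":[0,0,0],"rotation":[0,-0.1175,0],"claw":-1},{"translation":[0,0,0],"rotation":[0,-0.1175,0],"claw":-1},{"translation":[0,0,0],"rotation":[0,-0.1175,0],"claw":-1},{"translation":[0,0,0],"rotation":[0,-0.1175,0],"claw":-1},{"translation":[0,0,0],"rotation":[0,0,0],"claw":-1},{"translation":[0,0,0],"rotation":[0,0,0],"claw":-1}]'
python3 - <<'E'
from h import *
from scipy.spatial.transform import Rotation as Ro
o=robot.get_obs();p=np.array(o['position']);R=np.array(o['tcp_rot']);print(o['q'].round(2))
ft=np.array([.082,0,.077]);f=p+R@ft;print('foot pred',f)
for n in ('top','side'):
    c=save(n,n+'3.png');print(n,'foot',proj(c,f),'top',proj(c,f+[0,0,.19]),'target',proj(c,[.513,-.234,.046]))
a=cv2.imread('pics/raw_top3.png')[150:270,360:480];b=cv2.imread('pics/raw_side3.png')[60:210,290:430]
cv2.imwrite('pics/c4.png',np.hstack([cv2.resize(a,(400,400)),cv2.resize(b,(373,400))]))
E
```

```text
time_s: 4.3
position: [0.584, 0.16, 0.2119]
tcp_rot: [[-0.907, 0.421, -0.003], [0.421, 0.907, -0.001], [0.002, -0.002, -1.0]]
wrist_force: [-0.3, 0.5, -1.5]
opening: 0.0088
grasp_force: 78.3
time_s: 5.13
position: [0.5216, -0.2409, 0.2122]
tcp_rot: [[-0.909, 0.416, -0.002], [0.416, 0.909, 0.001], [0.002, 0.0, -1.0]]
wrist_force: [0.7, 0.4, -1.7]
opening: 0.0083
grasp_force: 78.3
time_s: 5.8
position: [0.5216, -0.2386, 0.2102]
tcp_rot: [[-0.756, 0.416, 0.505], [0.346, 0.909, -0.231], [-0.555, 0.0, -0.832]]
wrist_force: [-0.2, -0.4, -0.7]
opening: 0.0087
grasp_force: 78.8
[-0.43 -0.16 -0.61  0.53  0.   -0.  ]
foot pred [ 0.49851491 -0.22803958  0.10058899]
top foot [433.38065118 231.04117213] top [456.82800307 223.59938941] target [430.31368037 226.54408874]
side foot [363.85562258 141.38117827] top [371.50817777  79.1897039 ] target [357.49711694 154.09727034]
```

View pics/c4.png

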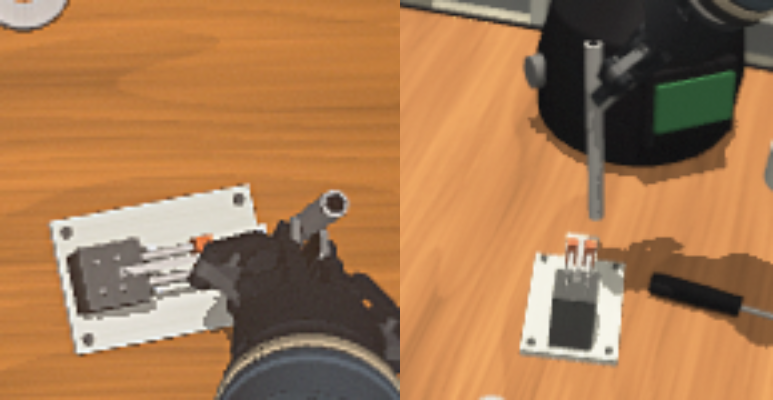

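The post is under-rotated because one row fell short. The foot is at side (364,141) as predicted, and the top is at top-view (460.8,211) and side (362,76.5). I'll compute the correction.

```bash
python3 - <<'E'
from h import *
from scipy.spatial.transform import Rotation as Ro
o=robot.get_obs();p=np.array(o['position']);R=np.array(o['tcp_rot'])
t,e=tri([ray(cam('top'),(460.8,211.2)),ray(cam('side'),(362,76.5))]);print('top',t,e)
f=p+R@[.082,0,.077];d=(t-f);print(np.linalg.norm(d),'axis tool',R.T@d/np.linalg.norm(d))
dt=R.T@d; print('tilt needed about tool y',-np.arctan2(*(R.T@d)[[0,2]])) 
g=R@[0,0,-.019]+p; print('via grasp', (g-f)/np.linalg.norm(g-f),(t-g)/np.linalg.norm(t-g))
R2=R@Ro.from_rotvec([0,-.117,0]).as_matrix()
print('after: axis',R2@R.T@d/np.linalg.norm(d))
tg=np.array([.513,-.234,.080])-R2@[.082,0,.077]
print('tcp target',tg,'shift in R2 axes',R2.T@(tg-p));print('down .01 in R2',R2.T@[0,0,-.01],'jig+y .01',R2.T@[-.00159,.00987,0])
E
```

```text
top [ 0.52267298 -0.23750121  0.28776756] [np.float64(0.0010673016385719578), np.float64(0.0010673016385721822)]
0.18459811907543663 axis tool [-0.65099465  0.00788051 -0.75904141]
tilt needed about tool y 2.432671987462345
via grasp [ 0.10293572 -0.04703315  0.99357542] [ 0.11901885 -0.02697667  0.99252545]
after: axis [0.00185679 0.00784327 0.99996752]
tcp target [ 0.5238595  -0.23896171  0.19185014] shift in R2 axes [0.01600043 0.00062217 0.01557903]
down .01 in R2 [6.52207692e-03 2.46796447e-07 7.58040319e-03] jig+y .01 [ 0.00420689  0.00831529 -0.00361982]
```

```bash

python3 -m crank '[{"translation":[0,0,0],"rotation":[0,-0.117,0],"claw":-1},{"translation":[0,0,0],"rotation":[0,0,0],"claw":-1},{"translation":[0.010,0.0006,0.010],"rotation":[0,0,0],"claw":-1},{"translation":[0.010,0,0.010],"rotation":[0,0,0],"claw":-1},{"translation":[0.009,0,0.0107],"rotation":[0,0,0],"claw":-1},{"translation":[0,0,0],"rotation":[0,0,0],"claw":-1},{"translation":[0,0,0],"rotation":[0,0,0],"claw":-1}]'
python3 - <<'E'
from h import *
o=robot.get_obs();p=np.array(o['position']);R=np.array(o['tcp_rot'])
f=p+R@[.082,0,.077];print('foot pred',f)
o2=np.array([.5098,-.2144]);th=.1595;J=lambda x,y,z:[*(o2+np.array([[np.cos(th),-np.sin(th)],[np.sin(th),np.cos(th)]])@[x,y]),z]
for n,w in (('side',(325,100,60,90)),('wrist',(200,40,240,160))):
    c=save(n,n+'4.png');print(n,'foot',proj(c,f),'top',proj(c,f+[0,0,.19]))
    for k in ((-.017,-.046,.046),(.017,-.046,.046),(-.015,0,.08),(.015,0,.08),(-.022,.094,.08),(.022,.094,.08),(-.011,-.04,.046),(.011,-.04,.046)): print(k,proj(c,J(*k)).round(1))
a=cv2.imread('pics/raw_side4.png')[95:195,325:385];b=cv2.imread('pics/raw_wrist4.png')[0:280,150:470]
cv2.imwrite('pics/c5.png',np.hstack([cv2.resize(a,None,fx=5.6,fy=5.6,interpolation=2),cv2.copyMakeBorder(cv2.resize(b,None,fx=1.4,fy=1.4),0,560-392,0,0,0)]))
E
```

```text
time_s: 6.48
position: [0.5237, -0.2389, 0.1715]
tcp_rot: [[-0.704, 0.416, 0.576], [0.322, 0.909, -0.263], [-0.633, 0.0, -0.774]]
wrist_force: [0.6, -0.8, -1.1]
opening: 0.0089
grasp_force: 78.6
foot pred [ 0.5103135  -0.23272182  0.06002377]
side foot [358.74503619 150.79862817] top [365.46016751  92.03367965]
(-0.017, -0.046, 0.046) [364.1 148.9]
(0.017, -0.046, 0.046) [352.4 147.6]
(-0.015, 0, 0.08) [363.4 150. ]
(0.015, 0, 0.08) [352.6 148.8]
(-0.022, 0.094, 0.08) [363.6 173.6]
(0.022, 0.094, 0.08) [346.7 171.7]
(-0.011, -0.04, 0.046) [361.9 150. ]
(0.011, -0.04, 0.046) [354.3 149.2]
wrist foot [317.81107717  89.72417614] top [318.58988744 402.99486383]
(-0.017, -0.046, 0.046) [275.9  81.3]
(0.017, -0.046, 0.046) [302.6 111. ]
(-0.015, 0, 0.08) [330.9  82.8]
(0.015, 0, 0.08) [353.7 113.7]
(-0.022, 0.094, 0.08) [491.  -21.8]
(0.022, 0.094, 0.08) [505.2  50.3]
(-0.011, -0.04, 0.046) [287.2  83.2]
(0.011, -0.04, 0.046) [304.3 102.8]
```

View pics/c5.png

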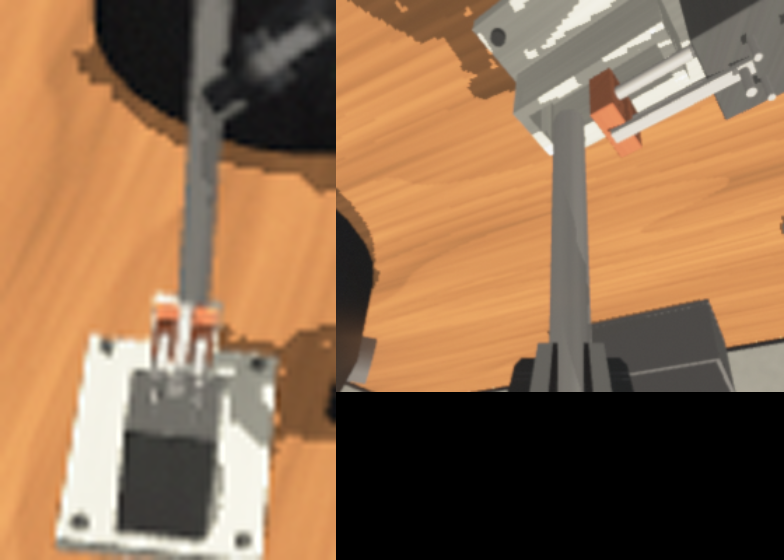

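The side view shows the pad at u 352–364, matching the prediction. The post line there is about 1 px to the -x side, so the foot is about 2.8 mm off in jig x and 1.8 mm off in +y. In the wrist view the post's foot is over the slot, left of the pad corner at (333,83). I'll correct and lower carefully.

```bash

python3 -m crank '[{"translation":[-0.0026,0,0.0021],"rotation":[0,0,0],"claw":-1},{"translation":[0,0,0],"rotation":[0,0,0],"claw":-1},{"translation":[0.0032,0,0.0039],"rotation":[0,0,0],"claw":-1},{"translation":[0.0032,0,0.0039],"rotation":[0,0,0],"claw":-1},{"translation":[0.0032,0,0.0039],"rotation":[0,0,0],"claw":-1},{"translation":[0,0,0],"rotation":[0,0,0],"claw":-1}]'
python3 -m crank '[{"translation":[0.0032,0,0.0039],"rotation":[0,0,0],"claw":-1},{"translation":[0,0,0],"rotation":[0,0,0],"claw":-1},{"translation":[0,0,0],"rotation":[0,0,0],"claw":-1}]'
python3 -c "
from h import *
o=robot.get_obs();print(np.array(o['position'])+np.array(o['tcp_rot'])@[.082,0,.077],o['wrist_force'])"
```

```text
time_s: 7.08
position: [0.5247, -0.2394, 0.1538]
tcp_rot: [[-0.704, 0.416, 0.575], [0.322, 0.909, -0.263], [-0.633, -0.0, -0.774]]
wrist_force: [-0.7, -0.0, -2.2]
opening: 0.0086
grasp_force: 78.6
time_s: 7.33
position: [0.5253, -0.2396, 0.1501]
tcp_rot: [[-0.703, 0.416, 0.576], [0.322, 0.909, -0.264], [-0.634, 0.0, -0.773]]
wrist_force: [-1.0, -0.8, -1.7]
opening: 0.0087
grasp_force: 78.6
[ 0.51205209 -0.23356811  0.03861398] [-1.00767672 -0.82307808 -1.68907636]
```

No contact force at foot height 39 mm, below the rim, so it has entered the cup. I'll continue to the floor.

```bash

python3 -m crank '[{"translation":[0.0032,0,0.0039],"rotation":[0,0,0],"claw":-1},{"translation":[0.0032,0,0.0039],"rotation":[0,0,0],"claw":-1},{"translation":[0.0032,0,0.0039],"rotation":[0,0,0],"claw":-1},{"translation":[0.0032,0,0.0039],"rotation":[0,0,0],"claw":-1},{"translation":[0,0,0],"rotation":[0,0,0],"claw":-1},{"translation":[0,0,0],"rotation":[0,0,0],"claw":-1}]'
python3 -m crank '[{"translation":[0.0013,0,0.0015],"rotation":[0,0,0],"claw":-1},{"translation":[0.0013,0,0.0015],"rotation":[0,0,0],"claw":-1},{"translation":[0,0,0],"rotation":[0,0,0],"claw":-1}]'
python3 -c "
from h import *
o=robot.get_obs();print(np.array(o['position'])+np.array(o['tcp_rot'])@[.082,0,.077],o['wrist_force'])"
```

```text
time_s: 7.83
position: [0.5253, -0.2396, 0.1297]
tcp_rot: [[-0.704, 0.416, 0.576], [0.322, 0.909, -0.263], [-0.634, 0.0, -0.774]]
wrist_force: [-0.2, 0.2, -0.4]
opening: 0.0088
grasp_force: 78.6
time_s: 8.08
position: [0.5255, -0.2397, 0.1263]
tcp_rot: [[-0.703, 0.416, 0.577], [0.321, 0.909, -0.264], [-0.634, 0.0, -0.773]]
wrist_force: [1.4, 0.2, -1.5]
opening: 0.0089
grasp_force: 78.8
[ 0.51227346 -0.23369816  0.0147654 ] [ 1.42530385  0.22065868 -1.54827755]
```

```bash

python3 -m crank '[{"translation":[0.0013,0,0.0015],"rotation":[0,0,0],"claw":-1},{"translation":[0,0,0],"rotation":[0,0,0],"claw":-1},{"translation":[0,0,0],"rotation":[0,0,0],"claw":-1}]'
python3 -m crank '[{"translation":[0.0006,0,0.0008],"rotation":[0,0,0],"claw":-1},{"translation":[0,0,0],"rotation":[0,0,0],"claw":-1},{"translation":[0,0,0],"rotation":[0,0,0],"claw":-1}]'
python3 -m crank '[{"translation":[0.0006,0,0.0008],"rotation":[0,0,0],"claw":-1},{"translation":[0,0,0],"rotation":[0,0,0],"claw":-1},{"translation":[0,0,0],"rotation":[0,0,0],"claw":-1}]'
```

```text
time_s: 8.33
position: [0.5267, -0.2403, 0.1261]
tcp_rot: [[-0.701, 0.416, 0.579], [0.321, 0.909, -0.265], [-0.637, -0.0, -0.771]]
wrist_force: [-0.3, 0.6, 6.8]
opening: 0.0089
grasp_force: 79.4
time_s: 8.58
position: [0.5274, -0.2406, 0.1261]
tcp_rot: [[-0.7, 0.416, 0.58], [0.32, 0.909, -0.265], [-0.638, -0.0, -0.77]]
wrist_force: [-0.4, 0.4, 10.9]
opening: 0.0086
grasp_force: 79.6
time_s: 8.83
position: [0.5281, -0.2409, 0.126]
tcp_rot: [[-0.699, 0.416, 0.582], [0.32, 0.909, -0.266], [-0.64, 0.0, -0.769]]
wrist_force: [-2.2, 0.3, 15.2]
opening: 0.0088
grasp_force: 80.0
```

Floor contact at TCP z = 0.126. I'll ease the downward load and begin the slide.

```bash

python3 -m crank '[{"translation":[-0.0010,0,-0.0011],"rotation":[0,0,0],"claw":-1},{"translation":[0,0,0],"rotation":[0,0,0],"claw":-1},{"translation":[0,0,0],"rotation":[0,0,0],"claw":-1}]' 100
python3 -m crank '[{"translation":[0.0009,0.00166,-0.0007],"rotation":[0,0,0],"claw":-1},{"translation":[0.0009,0.00166,-0.0007],"rotation":[0,0,0],"claw":-1},{"translation":[0.0009,0.00166,-0.0007],"rotation":[0,0,0],"claw":-1},{"translation":[0.0009,0.00166,-0.0007],"rotation":[0,0,0],"claw":-1},{"translation":[0,0,0],"rotation":[0,0,0],"claw":-1},{"translation":[0,0,0],"rotation":[0,0,0],"claw":-1}]'
python3 -m crank '[{"translation":[0.0009,0.00166,-0.0007],"rotation":[0,0,0],"claw":-1},{"translation":[0.0009,0.00166,-0.0007],"rotation":[0,0,0],"claw":-1},{"translation":[0,0,0],"rotation":[0,0,0],"claw":-1},{"translation":[0,0,0],"rotation":[0,0,0],"claw":-1}]'
python3 -m crank '[{"translation":[0.0009,0.00166,-0.0007],"rotation":[0,0,0],"claw":-1},{"translation":[0.0009,0.00166,-0.0007],"rotation":[0,0,0],"claw":-1},{"translation":[0.0009,0.00166,-0.0007],"rotation":[0,0,0],"claw":-1},{"translation":[0,0,0],"rotation":[0,0,0],"claw":-1},{"translation":[0,0,0],"rotation":[0,0,0],"claw":-1}]'
```

```text
time_s: 9.08
position: [0.5272, -0.2405, 0.1262]
tcp_rot: [[-0.701, 0.416, 0.58], [0.32, 0.909, -0.265], [-0.638, 0.0, -0.77]]
wrist_force: [0.3, 0.0, 9.1]
opening: 0.0076
grasp_force: 97.4
time_s: 9.58
position: [0.5257, -0.2326, 0.126]
tcp_rot: [[-0.701, 0.416, 0.58], [0.32, 0.909, -0.265], [-0.638, -0.0, -0.77]]
wrist_force: [-0.3, -1.6, 9.6]
opening: 0.0073
grasp_force: 97.2
time_s: 9.92
position: [0.5249, -0.2287, 0.1258]
tcp_rot: [[-0.701, 0.416, 0.579], [0.32, 0.909, -0.266], [-0.637, -0.001, -0.771]]
wrist_force: [-0.8, -1.4, 7.9]
opening: 0.0073
grasp_force: 97.6
time_s: 10.33
position: [0.5236, -0.2228, 0.1255]
tcp_rot: [[-0.701, 0.416, 0.579], [0.32, 0.909, -0.266], [-0.637, -0.001, -0.771]]
wrist_force: [-0.9, -2.6, 6.5]
opening: 0.0074
grasp_force: 98.4
```

```bash
cat > meas.py <<'E'
from h import *
import sys
o2=np.array([.5098,-.2144]);th=.1595;J=lambda x,y,z:[*(o2+np.array([[np.cos(th),-np.sin(th)],[np.sin(th),np.cos(th)]])@[x,y]),z]
c=save('side','m.png')
def cen(f):
    h=cv2.cvtColor(cv2.imread(f)[130:185,340:380],cv2.COLOR_BGR2HSV)
    m=(h[...,0]<14)&(h[...,1]>150)&(h[...,2]>150);v,u=np.nonzero(m);return np.array([u.mean()+340,v.mean()+130,m.sum()])
a,b=cen('pics/raw_side4.png'),cen('pics/raw_m.png');print(a,b)
for k in (0,.01,.02): print(k,proj(c,J(0,k,.075)))
o=robot.get_obs();f=np.array(o['position'])+np.array(o['tcp_rot'])@[.082,0,.077];d=f[:2]-o2;print('foot jig',d@[np.cos(th),np.sin(th)],d@[-np.sin(th),np.cos(th)])
m=cv2.imread('pics/raw_m.png')[80:190,320:395];n=cv2.imread('pics/raw_side4.png')[80:190,320:395]
cv2.imwrite('pics/cm.png',cv2.resize(np.hstack([n,m]),None,fx=5,fy=5,interpolation=2))
E
python3 meas.py
```

```text
[362.86561265 147.95652174 253.        ] [362.6146789  146.81651376 109.        ]
0 [357.84996768 150.77260255]
0.01 [357.56284676 153.11335448]
0.02 [357.27175946 155.484474  ]
foot jig 0.0005076606702083458 -0.0027331418254158634
```

View pics/cm.png

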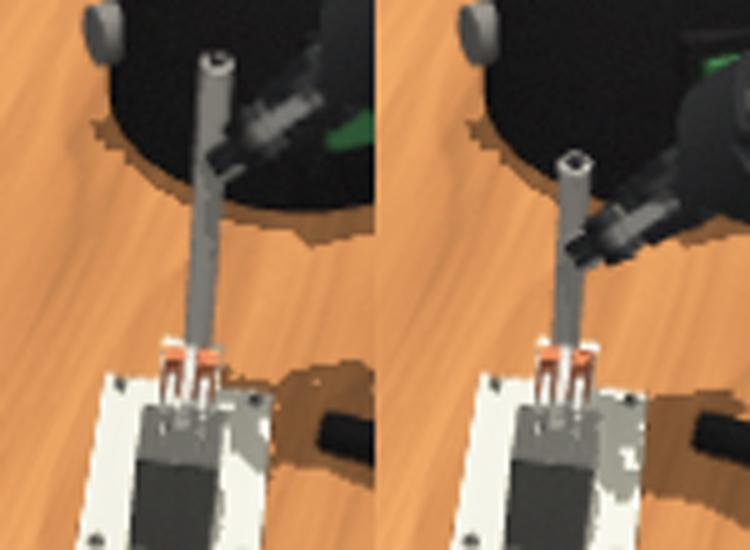

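The pad looks almost unmoved between the left (before) and right (now) panels, with its top at about v 149 in both. I'll measure the shift numerically, and the post's lean as well.

```bash
cat > pad.py <<'E'
from h import *
from meas import J
def shift(f='pics/raw_m.png'):
    # red-chroma row profile over both pad halves, excluding centre tongue
    r=[]
    for cols in ((352,356),(359,363)):
        g=[cv2.cvtColor(cv2.imread(x),cv2.COLOR_BGR2LAB)[140:172,cols[0]:cols[1],1].astype(float).mean(1) for x in ('pics/raw_side4.png',f)]
        r.append([p.round(0).astype(int) for p in g])
    return r
for a,b in shift(): print(a);print(b)
c=cam('side');t=cam('top');robot_top=save('top','mt.png')
E
python3 pad.py | tail -4
python3 - <<'E'
from h import *
c=cam('side')
o=robot.get_obs();R=np.array(o['tcp_rot']);f=np.array(o['position'])+R@[.082,0,.077]
f[2]=.01
print('pred upright top px',proj(c,f+[0,0,.19]),'obs (360,112.6); axis by tool',R@np.array([-.640,0,-.768]))
for s in(.1,.12):print(proj(c,f+[0,0,s]))
E
```

```text
[129 130 129 129 130 130 130 131 131 136 150 155 156 146 146 140 134 134
 134 131 129 127 128 128 128 128 128 128 127 127 128 128]
[136 136 137 137 138 138 138 138 132 131 152 156 154 146 146 140 134 133
 134 132 128 127 128 128 128 128 128 128 127 128 127 128]
pred upright top px [361.96743946 112.33007948] obs (360,112.6); axis by tool [ 0.00393753 -0.00105676  0.99970365]
[358.85209783 140.17057288]
[359.51464603 134.27538365]
```

The pad's profile is unchanged, so the contact is not pushed yet. I'll continue the slide.

```bash

python3 -m crank '[{"translation":[0.0009,0.00166,-0.0007],"rotation":[0,0,0],"claw":-1},{"translation":[0.0009,0.00166,-0.0007],"rotation":[0,0,0],"claw":-1},{"translation":[0,0,0],"rotation":[0,0,0],"claw":-1},{"translation":[0,0,0],"rotation":[0,0,0],"claw":-1}]'
python3 meas.py|tail -1;python3 pad.py | tail -2
python3 -m crank '[{"translation":[0.0009,0.00166,-0.0007],"rotation":[0,0,0],"claw":-1},{"translation":[0.0009,0.00166,-0.0007],"rotation":[0,0,0],"claw":-1},{"translation":[0,0,0],"rotation":[0,0,0],"claw":-1},{"translation":[0,0,0],"rotation":[0,0,0],"claw":-1}]'
python3 meas.py|tail -1;python3 pad.py | tail -2
```

```text
time_s: 10.82
position: [0.5227, -0.2188, 0.1252]
tcp_rot: [[-0.701, 0.416, 0.579], [0.321, 0.909, -0.266], [-0.637, -0.001, -0.771]]
wrist_force: [-0.9, -3.1, 5.7]
opening: 0.0073
grasp_force: 99.3
foot jig 0.00021615667777416994 0.0013492911485739805
[136 137 137 137 138 138 138 138 131 129 148 153 156 147 147 140 135 134
 134 131 128 127 128 128 128 128 128 128 127 127 128 127]
time_s: 11.3
position: [0.5219, -0.2147, 0.1249]
tcp_rot: [[-0.702, 0.416, 0.578], [0.321, 0.909, -0.265], [-0.636, -0.001, -0.771]]
wrist_force: [-0.9, -3.2, 5.8]
opening: 0.0075
grasp_force: 100.1
foot jig 1.9336089560402828e-05 0.005620544415467148
[137 137 139 139 138 138 140 139 132 129 148 149 152 145 146 140 135 134
 134 132 128 127 128 128 128 128 128 128 127 127 127 128]
```

The hand has moved 26 mm but the pad almost nothing, so I suspect the foot is sticking and the post leaning. I'll look from the wrist.

```bash
python3 - <<'E'
from h import *
c=save('wrist','w6.png');o=robot.get_obs();p=np.array(o['position']);R=np.array(o['tcp_rot'])
g=p+R@[0,0,-.019];print('grasp',g)
for n in ('wrist','side'):
    c=cam(n);print(n,'grasp',proj(c,g),'upright foot',proj(c,[g[0],g[1],.01]),'at .08',proj(c,[g[0],g[1],.08]))
a=cv2.imread('pics/raw_w6.png')[0:300,170:470];b=cv2.imread('pics/raw_m.png')[80:180,330:390]
cv2.imwrite('pics/c7.png',np.hstack([cv2.resize(a,(450,450)),cv2.resize(b,(270,450),interpolation=2)]))
E
```

```text
grasp [ 0.51093133 -0.20967186  0.13956812]
wrist grasp [318.09887749 256.4218457 ] upright foot [317.85008044  90.44248572] at .08 [317.96184591 165.31259073]
side grasp [359.13227124 133.01175289] upright foot [355.1040365  169.04925886] at .08 [357.20094797 150.35220134]
```

View pics/c7.png

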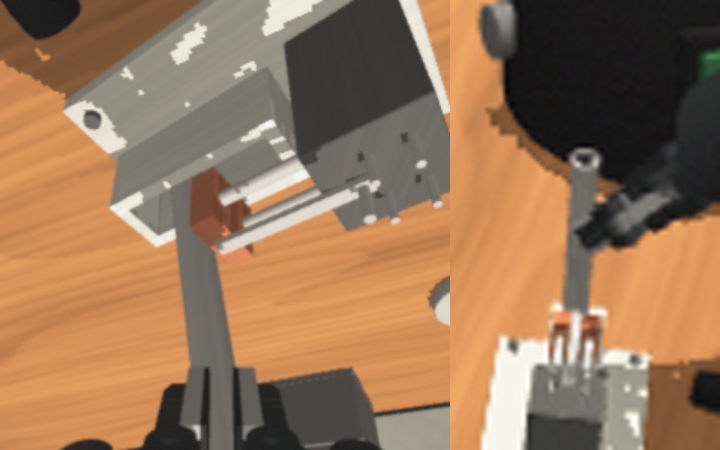

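The wrist view confirms it: the post runs from the grip at about (315,260) down-left to about (290,125), so the foot has stuck and the post leans roughly 0.18 rad. I'll go back, unload the floor, tilt the hand to pre-compensate, and slide again with the foot just clear of floor friction.

```bash

python3 -m crank '[{"translation":[-0.0009,-0.00166,0.0007],"rotation":[0,0,0],"claw":-1},{"translation":[-0.0009,-0.00166,0.0007],"rotation":[0,0,0],"claw":-1},{"translation":[-0.0009,-0.00166,0.0007],"rotation":[0,0,0],"claw":-1},{"translation":[-0.0009,-0.00166,0.0007],"rotation":[0,0,0],"claw":-1},{"translation":[-0.0009,-0.00166,0.0007],"rotation":[0,0,0],"claw":-1},{"translation":[-0.0009,-0.00166,0.0007],"rotation":[0,0,0],"claw":-1},{"translation":[-0.0009,-0.00166,0.0007],"rotation":[0,0,0],"claw":-1},{"translation":[-0.0009,-0.00166,0.0007],"rotation":[0,0,0],"claw":-1},{"translation":[-0.0009,-0.00166,0.0007],"rotation":[0,0,0],"claw":-1},{"translation":[0,0,0],"rotation":[0,0,0],"claw":-1}]'
python3 -m crank '[{"translation":[-0.0006,0,-0.0008],"rotation":[0,0,0],"claw":-1},{"translation":[-0.0006,0,-0.0008],"rotation":[0,0,0],"claw":-1},{"translation":[0,0,0],"rotation":[0,0,0],"claw":-1},{"translation":[0,0,0],"rotation":[0,0,0],"claw":-1},{"translation":[0,0,0],"rotation":[0,0,0],"claw":-1}]'
cat > lean.py <<'E'
from h import *
# post edges in the wrist view: horizontal gradient, rows just below the pads
c=save('wrist','l.png');g=cv2.GaussianBlur(cv2.imread('pics/raw_l.png'),(3,3),0).astype(float)
o=robot.get_obs();p=np.array(o['position']);R=np.array(o['tcp_rot']);pts=[]
for v in range(170,232,6):
    d=np.abs(g[v,2:]-g[v,:-2]).sum(1)[270:360];k=np.argsort(-d)
    a=k[0];b=next((j for j in k if 17<abs(j-a)<36),a);pts.append((v,(a+b)/2+271,abs(a-b)))
q=np.array(pts);print(q[:, 1:].T.round(1))
s,i=np.polyfit(q[:,0],q[:,1],1);print('slope',s,'u at 165',i+165*s,'u at 256',i+256*s)
E
python3 lean.py
```

```text
time_s: 12.33
position: [0.5258, -0.2327, 0.126]
tcp_rot: [[-0.701, 0.416, 0.58], [0.32, 0.909, -0.265], [-0.638, 0.0, -0.77]]
wrist_force: [-1.1, -1.3, 10.8]
opening: 0.0075
grasp_force: 97.7
time_s: 12.75
position: [0.5243, -0.2318, 0.1261]
tcp_rot: [[-0.703, 0.416, 0.577], [0.321, 0.909, -0.264], [-0.635, 0.0, -0.773]]
wrist_force: [-0.4, -1.0, 4.9]
opening: 0.0071
grasp_force: 97.6
[[314.  313.5 313.5 314.  314.5 314.5 314.5 315.  315.  315.5 315.5]
 [ 26.   27.   27.   28.   27.   27.   29.   28.   28.   29.   29. ]]
slope 0.03333333333333341 u at 165 313.3333333333333 u at 256 316.3666666666667
```

```bash

python3 -m crank '[{"translation":[-0.0013,0,-0.0015],"rotation":[0,0,0],"claw":-1},{"translation":[0,0,0],"rotation":[0,0,0],"claw":-1},{"translation":[0,0,0],"rotation":[0,0,0],"claw":-1}]'
python3 lean.py | tail -1
python3 -m crank '[{"translation":[0,0,0],"rotation":[-0.0385,0,0.032],"claw":-1},{"translation":[0,0,0],"rotation":[-0.0385,0,0.032],"claw":-1},{"translation":[0,0,0],"rotation":[0,0,0],"claw":-1},{"translation":[0,0,0],"rotation":[0,0,0],"claw":-1}]'
python3 lean.py | tail -1;python3 meas.py|tail -1;python3 pad.py | tail -2
python3 -c "
from h import *
R=np.array(robot.get_obs()['tcp_rot']);print(R.T@[-.00159,.00987,0],R.T@[0,0,.01])"
```

```text
time_s: 13.05
position: [0.5237, -0.2315, 0.1272]
tcp_rot: [[-0.704, 0.416, 0.576], [0.322, 0.91, -0.263], [-0.633, 0.0, -0.774]]
wrist_force: [-0.7, 0.2, -1.4]
opening: 0.0075
grasp_force: 97.4
slope 0.023484848484848612 u at 165 314.26893939393943 u at 256 316.4060606060607
time_s: 13.43
position: [0.5236, -0.2323, 0.1273]
tcp_rot: [[-0.677, 0.416, 0.608], [0.38, 0.904, -0.195], [-0.631, 0.099, -0.77]]
wrist_force: [0.2, -0.1, -1.5]
opening: 0.0074
grasp_force: 97.6
slope 0.01969696969696937 u at 165 314.3560606060606 u at 256 316.1484848484848
foot jig 0.005179274275008475 -0.0021825843587539692
[136 137 137 138 138 140 140 140 135 134 151 155 156 146 147 141 134 134
 134 132 128 127 128 128 128 128 127 127 128 127 127 127]
[ 0.00481532  0.00827293 -0.0028838 ] [-0.00630972  0.00099043 -0.00769457]
```

The foot is now free, so the wrist force along jig -y reads the spring directly; the target is about 5.5–6 N. I'll slide in steps.

```bash

python3 -m crank '[{"translation":[0.0018,-0.0017,-0.0017],"rotation":[0,0,0],"claw":-1},{"translation":[0.001,0.00165,-0.0006],"rotation":[0,0,0],"claw":-1},{"translation":[0.001,0.00165,-0.0006],"rotation":[0,0,0],"claw":-1},{"translation":[0.001,0.00165,-0.0006],"rotation":[0,0,0],"claw":-1},{"translation":[0,0,0],"rotation":[0,0,0],"claw":-1},{"translation":[0,0,0],"rotation":[0,0,0],"claw":-1}]'
python3 meas.py|tail -1;python3 pad.py | tail -2
python3 -m crank '[{"translation":[0.001,0.00165,-0.0006],"rotation":[0,0,0],"claw":-1},{"translation":[0.001,0.00165,-0.0006],"rotation":[0,0,0],"claw":-1},{"translation":[0.001,0.00165,-0.0006],"rotation":[0,0,0],"claw":-1},{"translation":[0,0,0],"rotation":[0,0,0],"claw":-1},{"translation":[0,0,0],"rotation":[0,0,0],"claw":-1}]'
python3 lean.py|tail -1;python3 meas.py|tail -1;python3 pad.py | tail -2
```

```text
time_s: 14.13
position: [0.5201, -0.2262, 0.1278]
tcp_rot: [[-0.677, 0.414, 0.609], [0.379, 0.905, -0.194], [-0.631, 0.1, -0.769]]
wrist_force: [-1.4, -1.2, -1.6]
opening: 0.0073
grasp_force: 96.9
foot jig 0.0024124593322368826 0.0039164944620882335
[130 132 134 133 134 134 135 136 134 128 138 156 156 155 147 146 140 134
 134 133 132 127 128 128 128 128 128 128 127 127 127 128]
time_s: 14.7
position: [0.5191, -0.2203, 0.1278]
tcp_rot: [[-0.676, 0.414, 0.609], [0.379, 0.905, -0.194], [-0.631, 0.1, -0.769]]
wrist_force: [-1.0, -2.8, -0.7]
opening: 0.0074
grasp_force: 97.3
slope 0.06136363636363589 u at 165 309.76136363636374 u at 256 315.3454545454546
foot jig 0.0023340619995306363 0.009934552521735484
[131 132 133 133 134 135 136 136 133 128 132 149 156 156 148 147 145 139
 135 133 133 132 128 128 128 128 128 128 127 127 127 128]
```

```bash

python3 -m crank '[{"translation":[0.001,0.00165,-0.0006],"rotation":[0,0,0],"claw":-1},{"translation":[0.001,0.00165,-0.0006],"rotation":[0,0,0],"claw":-1},{"translation":[0.001,0.00165,-0.0006],"rotation":[0,0,0],"claw":-1},{"translation":[0.001,0.00165,-0.0006],"rotation":[0,0,0],"claw":-1},{"translation":[0.001,0.00165,-0.0006],"rotation":[0,0,0],"claw":-1},{"translation":[0,0,0],"rotation":[0,0,0],"claw":-1},{"translation":[0,0,0],"rotation":[0,0,0],"claw":-1},{"translation":[0,0,0],"rotation":[0,0,0],"claw":-1}]'
python3 lean.py|tail -1;python3 meas.py|tail -1;python3 pad.py | tail -4
```

```text
time_s: 15.57
position: [0.5172, -0.2105, 0.1279]
tcp_rot: [[-0.676, 0.415, 0.609], [0.379, 0.905, -0.194], [-0.631, 0.1, -0.769]]
wrist_force: [-0.7, -5.5, 0.1]
opening: 0.0073
grasp_force: 98.2
slope 0.0916666666666657 u at 165 305.74621212121224 u at 256 314.0878787878788
foot jig 0.002072805172199616 0.019957425205544013
[129 130 129 129 130 130 130 131 131 136 150 155 156 146 146 140 134 134
 134 131 129 127 128 128 128 128 128 128 127 127 128 128]
[130 132 133 134 134 135 135 135 132 127 128 128 139 156 158 158 148 147
 140 134 134 132 128 128 128 128 128 128 127 127 127 128]
```

The pad has moved about 12 mm and the force is 5.5 N, with the post close to upright because the hand tilt cancels the lean. Next I'll set the foot lightly back on the floor.

```bash

python3 -m crank '[{"translation":[0.0008,-0.0001,0.001],"rotation":[0,0,0],"claw":-1},{"translation":[0,0,0],"rotation":[0,0,0],"claw":-1},{"translation":[0,0,0],"rotation":[0,0,0],"claw":-1},{"translation":[0,0,0],"rotation":[0,0,0],"claw":-1}]'
python3 -m crank '[{"translation":[0.0005,-0.0001,0.0006],"rotation":[0,0,0],"claw":-1},{"translation":[0,0,0],"rotation":[0,0,0],"claw":-1},{"translation":[0,0,0],"rotation":[0,0,0],"claw":-1},{"translation":[0,0,0],"rotation":[0,0,0],"claw":-1}]'
```

```text
time_s: 16.1
position: [0.5175, -0.2106, 0.1268]
tcp_rot: [[-0.676, 0.414, 0.609], [0.379, 0.905, -0.194], [-0.632, 0.1, -0.769]]
wrist_force: [0.2, -5.8, 0.1]
opening: 0.0073
grasp_force: 98.0
time_s: 16.43
position: [0.5176, -0.2106, 0.1262]
tcp_rot: [[-0.676, 0.414, 0.61], [0.379, 0.905, -0.195], [-0.632, 0.1, -0.769]]
wrist_force: [-0.2, -5.2, 0.4]
opening: 0.0071
grasp_force: 98.0
```

```bash

python3 -m crank '[{"translation":[0.0006,-0.0001,0.0008],"rotation":[0,0,0],"claw":-1},{"translation":[0,0,0],"rotation":[0,0,0],"claw":-1},{"translation":[0,0,0],"rotation":[0,0,0],"claw":-1},{"translation":[0,0,0],"rotation":[0,0,0],"claw":-1}]'
python3 -m crank '[{"translation":[0.0004,-0.0001,0.0005],"rotation":[0,0,0],"claw":-1},{"translation":[0,0,0],"rotation":[0,0,0],"claw":-1},{"translation":[0,0,0],"rotation":[0,0,0],"claw":-1},{"translation":[0,0,0],"rotation":[0,0,0],"claw":-1}]'
python3 lean.py|tail -1;python3 meas.py|tail -1;python3 pad.py | tail -2
```

```text
time_s: 16.77
position: [0.5182, -0.2109, 0.126]
tcp_rot: [[-0.675, 0.414, 0.611], [0.379, 0.905, -0.195], [-0.633, 0.1, -0.768]]
wrist_force: [-0.9, -6.1, 4.8]
opening: 0.0074
grasp_force: 98.3
time_s: 17.1
position: [0.5187, -0.2111, 0.126]
tcp_rot: [[-0.674, 0.414, 0.611], [0.378, 0.905, -0.195], [-0.634, 0.1, -0.767]]
wrist_force: [-0.9, -4.8, 9.7]
opening: 0.0074
grasp_force: 98.3
slope 0.09621212121211953 u at 165 305.6780303030305 u at 256 314.4333333333334
foot jig 0.00371773101647726 0.01892614044050575
[133 133 135 136 136 137 139 138 131 127 127 129 141 156 158 155 147 146
 140 133 133 132 128 128 128 128 128 128 127 128 127 128]
```

```bash

python3 -m crank '[{"translation":[0,0,0],"rotation":[0,0,0],"claw":-1},{"translation":[0,0,0],"rotation":[0,0,0],"claw":-1},{"translation":[0,0,0],"rotation":[0,0,0],"claw":-1},{"translation":[0,0,0],"rotation":[0,0,0],"claw":-1},{"translation":[0,0,0],"rotation":[0,0,0],"claw":-1},{"translation":[0,0,0],"rotation":[0,0,0],"claw":-1},{"translation":[0,0,0],"rotation":[0,0,0],"claw":-1},{"translation":[0,0,0],"rotation":[0,0,0],"claw":-1}]'
python3 -c "
from station import robot
print(robot.job_done())"
```

```text
time_s: 17.97
position: [0.5187, -0.2111, 0.126]
tcp_rot: [[-0.674, 0.414, 0.611], [0.379, 0.905, -0.195], [-0.634, 0.1, -0.767]]
wrist_force: [-1.1, -5.8, 9.7]
opening: 0.007
grasp_force: 98.3
the job is handed in; nothing more can be done
None
```

I handed the job in at 18 s, still gripping the post: by my measurements it is near upright with its foot on the cup floor and the contact pushed in about 12 mm at 5–6 N, but the hand-in returned no verdict.

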